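Lower the magnifier lamp by one hole

ROBOT

A 6-joint arm with a two-finger parallel gripper is mounted at the origin on the work surface. World frame = base frame: x ahead of the robot, y to its left, z up, the work surface at z = 0. Lengths are in m, angles in rad, forces in N, time in s.
With the tool pointing down it reaches from about 0.275 to 0.75 m from the base axis. Payload 10.2 kg.
Tool frame: the origin (TCP) lies on the centre line of the jaws, within the pads' length; the fingertips stand 11 mm ahead of it and the grasp point (between the pads) lies 8 mm behind it; z points along the fingers, y is the line along which they close (so a half turn about z gives the same grasp; the last joint's range is limited). The gripper opens to 85 mm and grips with 20 to 120 N. Pads are 22 mm wide; open, the fingers measure 114 mm over their backs; the gripper's body (76 mm by 85 mm) begins 54 mm behind the grasp point. The pads swing forward as they close: fully open they stand 13 mm farther back than shut.
Start: joints at [-1.461, 0.313, 1.498, -0, 1.331, -0.223], TCP at [0.171, -0.496, 0.242] pointing down, gripper open.
Joint ranges: [-2.94, 2.94], [-0.97, 2.17], [0.19, 2.56], [-1.23, 4.37], [0.02, 3.11], [-2.88, 2.88]. Speed limits (rad/s): [2.39, 2.39, 3.01, 3.14, 3.14, 3.14].

INTERFACE

Orientations are given as [roll, pitch, yaw] about the fixed x, y, z axes, in that order (R = Rz(yaw) Ry(pitch) Rx(roll)).
In Python, from plant import env gives the robot as it stands. The module is installed in compiled form; this text tells all that it offers.
- The arm moves only by the tool move_arm, never from a script. Its argument "series" is one flat list of numbers, 7 for each row, row after row: the finger opening in mm, from 0 to 85.4, then the shift along the tool's x, y, z in mm, then the turn, a rotation vector about the tool's x, y, z in degrees. A call has 1 to 20 rows; each row is the pose to reach, as a shift and turn from the pose commanded when the call began, along the tool's axes at that moment; what a row does not reach only later rows make up. A row lasts 1/8 s, in which the tool goes at most 62.5 mm and 10.7 degrees, less where a joint would pass 70% of its speed; a pose out of reach is approached as far as the arm can. A call with a gripper value outside its range is refused whole. The fingers move at their own pace and stop on an object; "squeeze" is the grip in N (left out, the last holds). Time passes only in rows, so rows that repeat a pose let the fingers close. It gives the time, the measured TCP pose, the force, the opening and the grip force at its end, in the units of the state.
- env.get_state(): the state, without advancing time (a new reading comes with each control period).
- env.snapshot(name): name is "side" or "top" or "wrist"; returns the picture (480x640x3 uint8, red, green, blue); there is no depth.
- env.camera_model(name): a dict with "K" (3x3 intrinsics, pixels), "k1" (the pictures are not rectified: a ray, as slopes to the right and down, at radius r is drawn at 1 + k1 r^2 times it, then the intrinsics apply), "rvec" (rotation vector, rad) and "tvec" (3), from world to camera coordinates, as OpenCV has them. Camera axes: x right, y down, z forward; pixel columns grow to the right and rows downward; lengths in m; the calibration is good to about 2 mm. A picture is of the moment at which its call begins: read the wrist's pose just before it. camera_model takes no time and is no camera call; for the wrist camera it gives the pose at the moment of the call.
- env.hand_in(): hands the job in; it is judged then, once.
Trained networks look in the newest picture that a camera, given by its name, has taken for a name from the list of things; names that differ only in an ending like _2 or _b are one class to them, and where a whole thing is asked for, a point or a joint stands for the part that bears it (a point fixed in the world has none). Each returns a list of dicts, best first, with "confidence" (0 to 1); they miss things now and then, are a little off and sometimes report something else, mostly with a low value. They report only what shows in the picture. A call takes as long as a camera call.
- env.trace(camera, label): "mask" (480x640 bool, what is visible of it) and "bbox" ([centre column, centre row, width, height] in pixels, round what is visible of it).
The state is a dict: "time_s": time; "joint_positions": joint angles; "dq": joint speeds; "tau": joint torques, N m; "position": TCP position; "orientation": TCP orientation; "wrist_force": force on the tool from outside, world axes, zero at the start; "ft_torque": the same for the moment, N m; "finger_gap": finger opening in m; "gripper_force": force on a finger pad.
Only numpy, scipy, OpenCV 4.12 (cv2) and the standard library are available. Lean on these libraries where they do the work, as an engineer would, in place of code of your own. Each camera call takes 0.05 s, during which the arm holds its last target. There are 200 camera calls.

TASK

The magnifier lamp on the repair bench stands too high above the circuit board. Pinch in the red spring button on its telescoping post, ease the outer tube down and let the button click fully out in the very next hole, then prove that it has caught with a light push of 15 to 20 N down on the cap, and let go. Feel your way: never force the tube against the button, do not run past that hole, and leave the things around the stand where they are.

Things in the scene. Friction and masses are not known exactly. Their poses are not given: they have to be found in the camera images.
- stand: Bench stand of the magnifier lamp: dark steel foot 150 x 130 x 16 mm bolted to the bench, with a square upright post. Origin: centre of the foot's underside, below the post axis; z up; +x points to the side on which the red button sits; the lamp hangs out to -y on a boom. It does not move.
- tube (a joint): How far (m, + is down) the outer tube has slid down the post; about 0 at the start. Tube 28 x 28 mm, wall 1.5 mm, from 72 mm below to 40 mm above the button at the start; 11 mm holes in its +x face, the next one 21 to 29 mm higher (hand-drilled, differs per stand). With the lamp about 0.5 kg; it stays where left and slides under a downward push of 5 to 9 N; 0.5 mm play in a hole, then a hard stop.
- button (a joint): How far (m) the red plastic spring button is pressed in: 0 fully out, locking the tube; 0.006 nose flush with the tube face; 0.0075 nose under the tube wall. 3 N starts it, 5 N holds it flush. Held flush, its ball nose ducks under the hole's edge when the tube is moved with 6 N more than the sliding push; springs out by itself when a hole comes over it. Out and forced with over 15 N it breaks.
- button_tip (a point): Nose of the red button: 10 mm round pin with a ball nose, standing 6 mm out of the tube's +x face (20 mm from the post axis), 170 mm above the bench. Moves in with the button, not with the tube.
- cap_top (a point): Middle of the flat top of the black cap, 24 (x) x 32 (y) mm, on the tube's upper end: on the post axis, 46 mm above the button at the start (216 mm above the bench); moves with the tube. The boom, 14 wide, its top 1 mm below the cap's, runs from it to -y to the lamp head: 120 mm across, centre 172 mm from the post axis, top 2 mm above the cap's.
- board_holder: Bystander: board holder with a green circuit board, 150 x 85 x 36 mm, loose under the lamp head. Origin: middle of its underside.
- flux: Bystander: small amber bottle, 38 mm across, 75 mm tall, loose beside the stand on the side away from the lamp. Origin: middle of its underside.
- driver: Bystander: orange screwdriver, 170 mm long, lying loose in front of the button side of the foot. Origin: its middle, at bench level.
- meter: Bystander: yellow hand multimeter, 145 x 75 x 40 mm, lying loose near the foot. Origin: middle of its underside.

How it is judged:
On the way, in this order (a step that is already met when the one before it is completed fails the run):
1. the button has been pressed in and the tube has started down, the button riding under the tube wall between two holes (value of joint button above 0.0065 m and value of joint tube between 0.006 and 0.018 m).
2. with the button fully out in the next hole, the fingers push the tube down solidly onto it (value of joint tube between 0.0195 and 0.0315 m and value of joint button below 0.0015 m and contact force between button and tube above 5 N and contact force between the fingers and tube above 11 N), for 0.05 s.
At the end, for the whole second after the job is handed in: The tube has gone down 19.5 to 31.5 mm, so that the red button stands in the next hole, fully out (within 1.5 mm of it), the tube is at rest, and the robot has let go (value of joint tube between 0.0195 and 0.0315 m and value of joint button below 0.0015 m and velocity of joint tube between -0.005 and 0.005 m/s); the robot touches nothing.
It fails at once if the tube is forced against its button: with more than 15.5 N while the button is out, or 25 N at any time ((contact force between button and tube above 15.5 N and value of joint button below 0.0015 m) or contact force between button and tube above 25 N).
It fails at once if the tube runs past the next hole (more than 34 mm down) or is pulled up by more than 6 mm (value of joint tube above 0.034 m or value of joint tube below -0.006 m).
It fails at once if a thing around the stand is shoved by more than 20 mm, or the bottle tipped by more than 0.5 rad (distance of any of board_holder, flux, driver, meter from where it was at the start of the episode above 0.02 m or angle between flux's own z axis and vertical above 0.5 rad).
It also fails if it takes over 46 s, if anything falls off the work surface, if the arm or the gripper's body presses on something with over 40 N, if the wrist force passes 120 N, or if a joint passes its speed limit or range.

## Working session

There is one attempt and no reset: what is moved stays moved. The work goes in short steps, Python scripts to look and compute and a tool call to move; the robot and the scene stay as the last step left them, time stands still between calls to the robot, and variables do not carry over. Pictures are saved under pics/ and viewed, at most 10 in all, crops included, and the job is handed in when it is done.

Besides the shell and the picture viewer there is one more tool, called after ">>>" as name(argument=value, ...), one argument or row to a line, values as JSON. move_arm: Moves the arm, as the interface text tells. Its arguments: {"type":"object","properties":{"series":{"type":"array"},"squeeze":{"type":"number"}},"required":["series"]}

```bash
mkdir -p pics; cat > h.py <<'E'
import numpy as np, cv2
from plant import env
from scipy.spatial.transform import Rotation as R
def cam(n):
    m=env.camera_model(n); return np.array(m["K"]),m["k1"],R.from_rotvec(np.ravel(m["rvec"])).as_matrix(),np.ravel(m["tvec"])
def proj(n,P):
    K,k1,Rm,t=cam(n); p=np.atleast_2d(P)@Rm.T+t; s=p[:,:2]/p[:,2:]; s=s*(1+k1*(s**2).sum(1,keepdims=True))
    return s@K[:2,:2].T+K[:2,2]
def ray(n,uv):
    K,k1,Rm,t=cam(n); d=(np.array(uv)-K[:2,2])/[K[0,0],K[1,1]]; s=d.copy()
    for _ in range(20): s=d/(1+k1*(s@s))
    return -Rm.T@t, Rm.T@np.r_[s,1]
def onz(n,uv,z):
    o,d=ray(n,uv); return o+d*(z-o[2])/d[2]
def tri(obs):
    A=np.zeros((3,3));b=np.zeros(3)
    for n,uv in obs:
        o,d=ray(n,uv);d=d/np.linalg.norm(d);M=np.eye(3)-np.outer(d,d);A+=M;b+=M@o
    return np.linalg.solve(A,b)
E
python3 - <<'E'
from h import *
print(env.get_state())
for n in("side","top","wrist"):
    cv2.imwrite(f"pics/{n}0.png",env.snapshot(n)[:,:,::-1])
    K,k1,Rm,t=cam(n); print(n,-Rm.T@t,Rm[2],k1,K[0,0])
    for l in("stand","tube","button","button_tip","cap_top","flux","driver","meter","board_holder"):
        r=env.trace(n,l); print(n,l,[(round(x["confidence"],2),np.round(x["bbox"]).tolist()) for x in r[:2]])
E
```

```text
{'time_s': 0.0, 'joint_positions': array([-1.46139774e+00,  3.13435443e-01,  1.49844413e+00, -1.22041391e-05,
        1.33099250e+00, -2.23391783e-01]), 'dq': array([ 1.40726106e-03, -2.08143728e-04, -3.62684938e-05, -3.76789094e-04,
       -7.39322029e-04, -3.36297062e-04]), 'tau': array([ 3.14446675e-05, -4.12265611e+01, -2.59740686e+01, -1.85503100e-04,
        4.10333494e-03, -2.87131577e-06]), 'position': array([ 0.17147015, -0.49594927,  0.24173986]), 'orientation': array([-3.14034239e+00, -2.71885260e-04,  3.32793102e-01]), 'wrist_force': array([-0.01313905,  0.16235197, -0.18069249]), 'ft_torque': array([0.02976265, 0.03882484, 0.03353335]), 'gripper_force': 0.0, 'finger_gap': 0.0853864467686897}
side [0.12495622 0.57165448 0.53645742] [ 0.53435429 -0.68854818 -0.49027226] -0.07943860258412173 441.24531425185563
side stand [(0.66, [324.0, 264.0, 150.0, 173.0])]
side tube [(0.98, [336.0, 230.0, 118.0, 101.0])]
side button []
side button_tip []
side cap_top [(0.93, [340.0, 228.0, 111.0, 107.0])]
side flux [(0.74, [234.0, 326.0, 21.0, 42.0])]
side driver [(0.74, [263.0, 276.0, 3
[... 282 characters left out ...]
op tube [(0.77, [388.0, 241.0, 151.0, 70.0])]
top button [(0.7, [373.0, 240.0, 175.0, 78.0]), (0.44, [386.0, 243.0, 151.0, 76.0])]
top button_tip []
top cap_top [(0.61, [385.0, 243.0, 146.0, 69.0])]
top flux [(0.84, [266.0, 221.0, 18.0, 22.0])]
top driver [(0.64, [358.0, 182.0, 82.0, 10.0])]
top meter [(0.61, [241.0, 292.0, 44.0, 75.0]), (0.29, [371.0, 239.0, 173.0, 80.0])]
top board_holder [(0.79, [398.0, 253.0, 45.0, 89.0])]
wrist [ 0.23708674 -0.47385263  0.37496374] [-0.26086134 -0.08964068 -0.96120545] -0.060647947319920965 359.592329329212
wrist stand []
wrist tube []
wrist button []
wrist button_tip []
wrist cap_top []
wrist flux []
wrist driver []
wrist meter []
wrist board_holder []
```

View pics/side0.png

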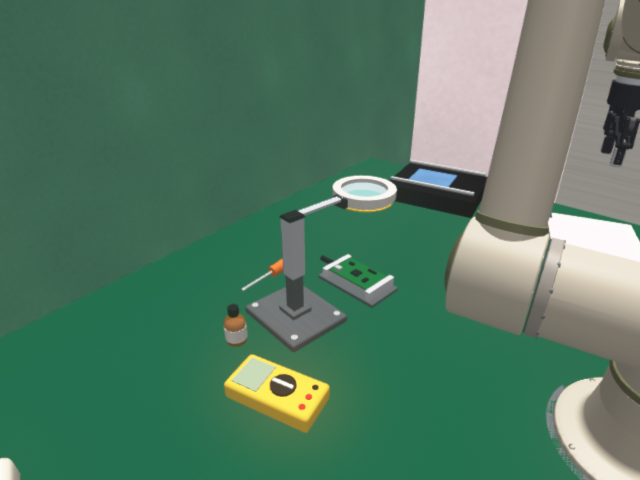

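View pics/top0.png

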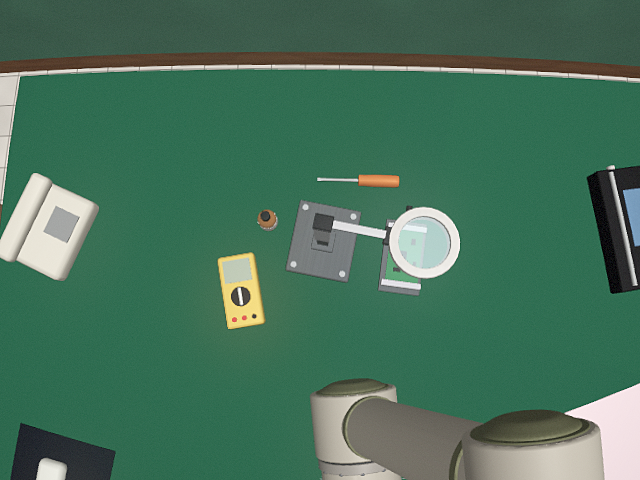

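The side view shows the stand at about (295,290), its tube top/cap at (292,217) and the lamp at (364,192). The bottle is at (235,326) and the meter at (277,390). In the top view the cap is at (323,222), the lamp at (425,243) and the foot corners at about (304,200), (360,212), (348,283) and (287,270). The button is on the far side, away from the robot.

```bash
python3 - <<'E'
from h import *
for uv in [(323,222)]: print("cap",onz("top",uv,.216))
print("lamp",onz("top",(424,242.5),.215))
for uv in [(304,200),(360,212),(348,283),(287,270)]: print(onz("top",uv,.016))
print("cap tri",tri([("top",(323,222)),("side",(292.5,216.5))]))
print("flux",onz("top",(268,221),.0),"driver",onz("top",(358,181),.01),"meter",onz("top",(241,292),.04))
t=cv2.imread("pics/top0.png")[190:290,260:400]; s=cv2.imread("pics/side0.png")[195:355,220:360]
cv2.imwrite("pics/c.png",np.hstack([cv2.resize(t,(420,300),interpolation=3),cv2.resize(s[:,:],(262,300),interpolation=3)]))
E
```

```text
cap [0.56301325 0.08273936 0.216     ]
lamp [ 0.53051577 -0.08606784  0.215     ]
[0.64670151 0.12369731 0.016     ]
[0.62275686 0.00801137 0.016     ]
[0.47643218 0.03200671 0.016     ]
[0.50132474 0.15555115 0.016     ]
cap tri [0.56267582 0.08209231 0.21302464]
flux [0.6048003  0.19866309 0.        ] driver [0.69020853 0.01179669 0.01      ] meter [0.45422668 0.24383261 0.04      ]
```

```bash
cat >> h.py <<'E'
def plan(p,yaw=None):
    s=env.get_state(); T=R.from_euler("xyz",s["orientation"])
    G=T if yaw is None else R.from_euler("xyz",[np.pi,0,yaw])
    print("shift mm",np.round(T.inv().apply(np.array(p)-s["position"])*1e3,1),"turn deg",np.round(np.degrees((T.inv()*G).as_rotvec()),2))
def show():
    s=env.get_state(); print(round(s["time_s"],2),np.round(s["position"]*1e3,1),np.round(np.degrees(s["orientation"]),2),"F",np.round(s["wrist_force"],1),"gap",round(s["finger_gap"]*1e3,1),"gf",round(s["gripper_force"],1))
E
python3 -c "
from h import *
plan([.5625,.081,.36],1.381)"
```

```text
shift mm [ 558.1 -417.8 -117.7] turn deg [ -0.     0.   -60.06]
```

>>> move_arm(
  series=[60, 0, 0, -60, 0, 0, 0, 60, 0, 0, -118, 0, 0, 0, 60, 50, -37, -118, 0, 0, -6, 60, 100, -75, -118, 0, 0, -12, 60, 150, -112, -118, 0, 0, -18, 60, 200, -150, -118, 0, 0, -24, 60, 250, -187, -118, 0, 0, -30, 60, 300, -225, -118, 0, 0, -36, 60, 350, -262, -118, 0, 0, -42, 60, 400, -300, -118, 0, 0, -48, 60, 450, -337, -118, 0, 0, -54, 60, 500, -375, -118, 0, 0, -60, 60, 540, -405, -118, 0, 0, -60, 60, 558, -418, -118, 0, 0, -60, 60, 558, -418, -118, 0, 0, -60, 60, 558, -418, -118, 0, 0, -60],
)

```text
time_s: 3.5
position: [0.562, 0.0805, 0.3604]
orientation: [-3.142, 0.0, 1.38]
wrist_force: [0.0, -0.2, 0.3]
finger_gap: 0.0602
gripper_force: 0.0
```

```bash
python3 - <<'E'
from h import *
show()
cv2.imwrite("pics/w1.png",env.snapshot("wrist")[:,:,::-1])
x0=np.array([.5625,.081]);psi=-.19
def W(x,y,z): c,s=np.cos(psi),np.sin(psi); return [x0[0]+c*x-s*y,x0[1]+s*x+c*y,z]
for n,p in dict(cap=(0,0,.216),c1=(.012,.016,.216),c2=(-.012,.016,.216),c3=(-.012,-.016,.216),c4=(.012,-.016,.216),tip=(.02,0,.17),lamp=(0,-.172,.218),f1=(.075,.065,.016),f2=(-.075,.065,.016)).items(): print(n,proj("wrist",W(*p)).round(1))
for l in("tube","button","button_tip","cap_top"):
    print(l,[(round(x["confidence"],2),np.round(x["bbox"]).tolist()) for x in env.trace("wrist",l)[:2]])
E
```

```text
3.5 [562.   80.5 360.4] [-1.800e+02  1.000e-02  7.904e+01] F [ 0.  -0.2  0.3] gap 60.2 gf 0.0
cap [[318.2 233.8]]
c1 [[333.5 213.9]]
c2 [[302.8 214. ]]
c3 [[303.3 253.1]]
c4 [[333.1 253.1]]
tip [[339.9 221.8]]
lamp [[318.2 413.7]]
f1 [[376.1 147.4]]
f2 [[259.5 147.5]]
tube [(0.57, [320.0, 305.0, 127.0, 218.0]), (0.56, [327.0, 313.0, 124.0, 67.0])]
button []
button_tip []
cap_top [(0.7, [319.0, 304.0, 130.0, 218.0])]
```

View pics/w1.png

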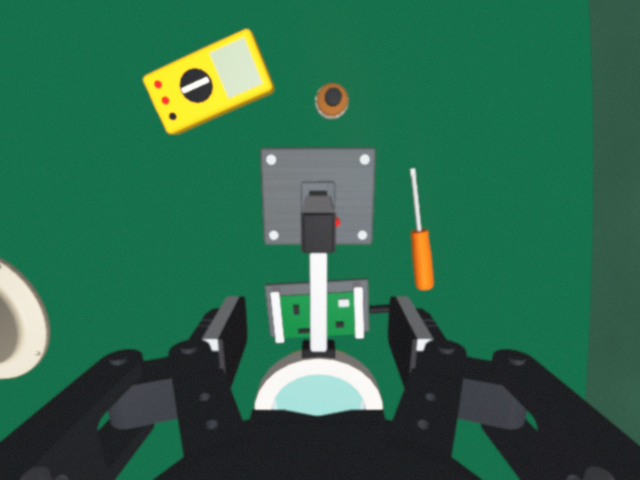

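The wrist view agrees with the estimate: the cap is at (318,233), the red nose at (338,222), and the foot corners are at (262,149) and (375,149). The axis and yaw are good to about 1 mm, so I'm descending astride the tube.

>>> move_arm(
  series=[60, 0, 0, 50, 0, 0, 0, 60, 0, 0, 100, 0, 0, 0, 60, 0, 0, 150, 0, 0, 0, 60, 0, 0, 185, 0, 0, 0, 60, 0, 0, 195, 0, 0, 0, 60, 0, 0, 195, 0, 0, 0],
  squeeze=40,
)

```text
time_s: 4.5
position: [0.5626, 0.081, 0.166]
orientation: [3.141, -0.0, 1.38]
wrist_force: [0.0, 0.5, 0.5]
finger_gap: 0.0597
gripper_force: 0.0
```

```bash
python3 - <<'E'
from h import *
show(); plan([.5625,.081,.166],1.381)
w=env.snapshot("wrist"); s=env.snapshot("side")
c=np.hstack([cv2.resize(w,(480,360)),cv2.resize(s[170:350,200:360],(320,360),interpolation=3)])
cv2.imwrite("pics/w2.png",c[:,:,::-1])
E
```

```text
4.5 [562.6  81.  166. ] [ 1.7996e+02 -1.0000e-02  7.9060e+01] F [0.  0.5 0.5] gap 59.7 gf 0.0
shift mm [-0.  -0.1 -0. ] turn deg [ 0.04 -0.01 -0.07]
```

View pics/w2.png

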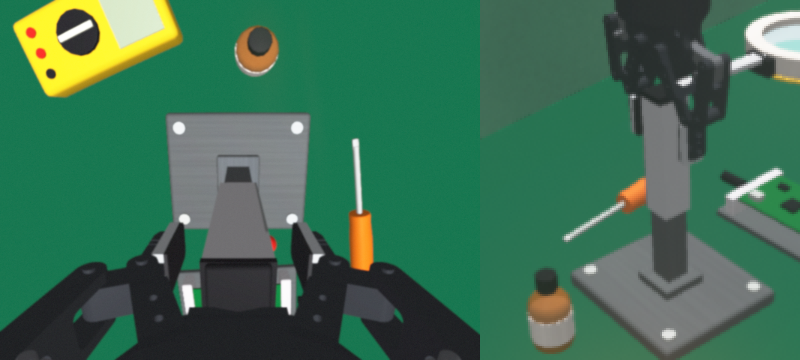

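The tube is centred between the pads and the red nose at (273,243) lies inside the right-hand pad's reach. I'm closing now.

>>> move_arm(
  series=[44, 0, 0, 0, 0, 0, 0, 36, 0, 0, 0, 0, 0, 0, 30, 0, 0, 0, 0, 0, 0, 25, 0, 0, 0, 0, 0, 0, 22, 0, 0, 0, 0, 0, 0, 22, 0, 0, 0, 0, 0, 0],
  squeeze=40,
)

```text
time_s: 5.35
position: [0.5628, 0.0811, 0.1662]
orientation: [3.14, -0.0, 1.38]
wrist_force: [3.4, -0.2, 7.1]
finger_gap: 0.0277
gripper_force: 34.4
```

>>> move_arm(
  series=[22, 0, 0, 0.5, 0, 0, 0, 22, 0, 0, 1, 0, 0, 0, 22, 0, 0, 1.5, 0, 0, 0, 22, 0, 0, 2, 0, 0, 0],
)

```text
time_s: 5.85
position: [0.5628, 0.0811, 0.1649]
orientation: [3.139, -0.0, 1.38]
wrist_force: [0.5, -1.5, 11.3]
finger_gap: 0.0276
gripper_force: 35.0
```

>>> move_arm(
  series=[22, 0, 0, 0.5, 0, 0, 0, 22, 0, 0, 1, 0, 0, 0, 22, 0, 0, 1.5, 0, 0, 0, 22, 0, 0, 2, 0, 0, 0],
)

```text
time_s: 6.35
position: [0.5628, 0.0811, 0.163]
orientation: [3.139, -0.0, 1.38]
wrist_force: [-0.6, -0.7, 13.0]
finger_gap: 0.0281
gripper_force: 35.1
```

>>> move_arm(
  series=[22, 0, 0, 0.5, 0, 0, 0, 22, 0, 0, 1, 0, 0, 0, 22, 0, 0, 1.5, 0, 0, 0, 22, 0, 0, 2, 0, 0, 0],
)

```text
time_s: 6.85
position: [0.5628, 0.0811, 0.1613]
orientation: [3.139, -0.0, 1.38]
wrist_force: [0.2, -0.2, 11.6]
finger_gap: 0.0276
gripper_force: 35.0
```

```bash
python3 - <<'E'
from h import *
show(); 
K=[env.snapshot("side")]
a=cv2.cvtColor(cv2.imread("pics/w2.png"),4)
c=K[0][170:350,200:360]; c=np.hstack([a[:,480:],cv2.resize(c,(320,360),interpolation=3)])
cv2.imwrite("pics/w3.png",c[:,:,::-1])
E
```

```text
6.85 [562.8  81.1 161.3] [ 1.7986e+02 -1.0000e-02  7.9070e+01] F [ 0.2 -0.2 11.6] gap 27.6 gf 35.0
```

View pics/w3.png

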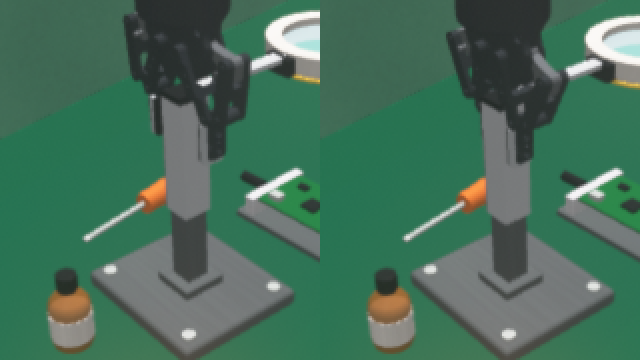

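The tube's lower edge has dropped from row 218 to about 224 in the 2x crop, so it is moving with the pads and has gone down about 5 mm. I'm continuing.

>>> move_arm(
  series=[22, 0, 0, 1, 0, 0, 0, 22, 0, 0, 2, 0, 0, 0, 22, 0, 0, 3, 0, 0, 0, 22, 0, 0, 4, 0, 0, 0, 22, 0, 0, 5, 0, 0, 0, 22, 0, 0, 6, 0, 0, 0, 22, 0, 0, 7, 0, 0, 0, 22, 0, 0, 7, 0, 0, 0],
)

```text
time_s: 7.9
position: [0.5628, 0.0811, 0.1535]
orientation: [3.14, -0.0, 1.38]
wrist_force: [1.3, -0.6, 7.4]
finger_gap: 0.0276
gripper_force: 34.6
```

```bash
python3 - <<'E'
from h import *
show(); 
g=lambda im: cv2.cvtColor(im,cv2.COLOR_BGR2GRAY).astype(np.float32)
a=g(cv2.imread("pics/side0.png")); b=g(env.snapshot("side")[:,:,::-1])
# tube/post lower edge: vertical shift
x0=np.array([.5625,.081]);A=proj("side",[*x0,.098])[0];B=proj("side",[*x0,.086])[0];print("px per mm",(B-A)/12,A)
u,v=A.astype(int); w=slice(u-14,u+14)
for n,y in(("0",0),("-",0)): pass
t=a[v-8:v+12,w]; r=b[v-12:v+40,u-18:u+18]
m=cv2.matchTemplate(r,t,cv2.TM_CCOEFF_NORMED); k=cv2.minMaxLoc(m); j=k[3]; c=m[:,j[0]]; i=j[1]
d=(c[i-1]-c[i+1])/(2*(c[i-1]-2*c[i]+c[i+1])) if 0<i<len(c)-1 else 0
print("drop px",i-4+d,j[0]-4,k[1])
E
```

```text
7.9 [562.8  81.1 153.5] [ 1.7988e+02 -1.0000e-02  7.9070e+01] F [ 1.3 -0.6  7.4] gap 27.6 gf 34.6
px per mm [0.01465427 0.4634137 ] [294.14254769 274.12561664]
drop px 5.6492286 0 0.9008505344390869
```

The image gives a drop of about 12.2 mm with the button ducked under the wall. I'm releasing, rising, closing the fingers and moving to just above the cap.

>>> move_arm(
  series=[30, 0, 0, 0, 0, 0, 0, 45, 0, 0, 0, 0, 0, 0, 60, 0, 0, 0, 0, 0, 0, 60, 0, 0, 0, 0, 0, 0, 60, 0, 0, -30, 0, 0, 0, 60, 0, 0, -70, 0, 0, 0, 60, 0, 0, -110, 0, 0, 0, 30, 0, 0, -110, 0, 0, 0, 0, 0, 0, -110, 0, 0, 0, 0, 0, 0, -110, 0, 0, 0, 0, 0, 0, -110, 0, 0, 0, 0, 0, 0, -100, 0, 0, 0, 0, 0, 0, -85, 0, 0, 0, 0, 0, 0, -75, 0, 0, 0, 0, 0, 0, -70, 0, 0, 0, 0, 0, 0, -70, 0, 0, 0],
  squeeze=30,
)

```text
time_s: 9.95
position: [0.5623, 0.0811, 0.222]
orientation: [-3.141, 0.0, 1.38]
wrist_force: [-0.2, 0.5, -0.2]
finger_gap: 0.0
gripper_force: 0.0
```

```bash
cat >> h.py <<'E'
def drop():
    g=lambda im: cv2.cvtColor(im,cv2.COLOR_BGR2GRAY).astype(np.float32)
    a=g(cv2.imread("pics/side0.png")); b=g(env.snapshot("side")[:,:,::-1])
    A=proj("side",[.5625,.081,.098])[0]; u,v=A.astype(int)
    t=a[v-8:v+12,u-14:u+14]; r=b[v-12:v+40,u-18:u+18]
    m=cv2.matchTemplate(r,t,cv2.TM_CCOEFF_NORMED); k=cv2.minMaxLoc(m); j=k[3]; c=m[:,j[0]]; i=j[1]
    d=(c[i-1]-c[i+1])/(2*(c[i-1]-2*c[i]+c[i+1])) if 0<i<len(c)-1 else 0
    print("drop mm",(i-4+d)/.463,k[1])
E
python3 - <<'E'
from h import *
show(); drop(); plan([.5625,.081,.2185],1.381)
w=env.snapshot("wrist"); s=env.snapshot("side")
c=np.hstack([cv2.resize(w,(480,360)),cv2.resize(s[170:350,200:360],(320,360),interpolation=3)])
cv2.imwrite("pics/w4.png",c[:,:,::-1])
E
```

```text
9.95 [562.3  81.1 222. ] [-179.97    0.     79.07] F [-0.2  0.5 -0.2] gap 0.0 gf 0.0
drop mm 12.208851 0.9017219543457031
shift mm [-0.1  0.1  3.9] turn deg [ 0.02 -0.   -0.06]
```

View pics/w4.png

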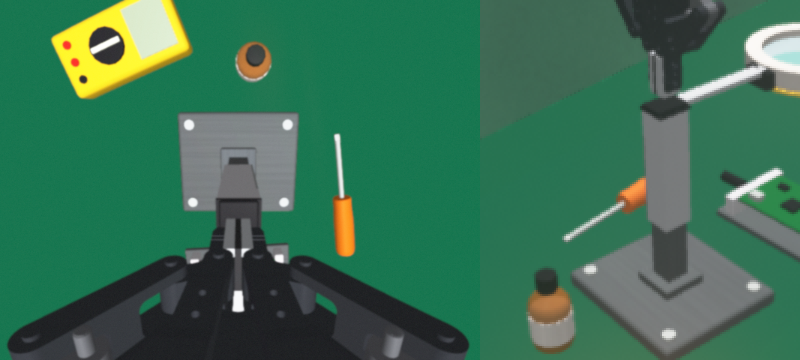

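The fingers are closed and centred over the cap, about 7 mm above it, and the tube is still at 12.2 mm. I'm going down to contact, then on slowly to about 18.5 mm of tube travel.

>>> move_arm(
  series=[0, 0, 0, 3, 0, 0, 0, 0, 0, 0, 5, 0, 0, 0, 0, 0, 0, 6, 0, 0, 0, 0, 0, 0, 7, 0, 0, 0, 0, 0, 0, 8, 0, 0, 0, 0, 0, 0, 9, 0, 0, 0, 0, 0, 0, 10, 0, 0, 0, 0, 0, 0, 10, 0, 0, 0],
)

```text
time_s: 11.1
position: [0.5624, 0.0812, 0.2135]
orientation: [3.14, -0.0, 1.38]
wrist_force: [-3.9, 0.8, 8.3]
finger_gap: -0.0001
gripper_force: 4.1
```

```bash
python3 -c "
from h import *
show(); drop()"
```

```text
11.1 [562.4  81.2 213.5] [179.93  -0.    79.07] F [-3.9  0.8  8.3] gap -0.1 gf 4.1
drop mm 13.06676 0.8978221416473389
```

>>> move_arm(
  series=[0, 0, 0, 0.7, 0, 0, 0, 0, 0, 0, 1.4, 0, 0, 0, 0, 0, 0, 2.1, 0, 0, 0, 0, 0, 0, 2.8, 0, 0, 0, 0, 0, 0, 3.5, 0, 0, 0, 0, 0, 0, 4.2, 0, 0, 0, 0, 0, 0, 5, 0, 0, 0, 0, 0, 0, 5, 0, 0, 0],
)

```text
time_s: 12.15
position: [0.5624, 0.0811, 0.2086]
orientation: [3.14, -0.0, 1.38]
wrist_force: [-3.3, 0.8, 8.8]
finger_gap: -0.0002
gripper_force: 4.2
```

```bash
python3 -c "
from h import *
show(); drop()"
```

```text
12.15 [562.4  81.1 208.6] [179.93  -0.    79.07] F [-3.3  0.8  8.8] gap -0.2 gf 4.2
drop mm 17.685299 0.86235111951828
```

>>> move_arm(
  series=[0, 0, 0, 0.5, 0, 0, 0, 0, 0, 0, 1, 0, 0, 0, 0, 0, 0, 1.5, 0, 0, 0, 0, 0, 0, 2, 0, 0, 0, 0, 0, 0, 2, 0, 0, 0],
)

```text
time_s: 12.82
position: [0.5624, 0.0812, 0.2065]
orientation: [3.14, -0.0, 1.38]
wrist_force: [-3.4, -0.3, 9.3]
finger_gap: -0.0003
gripper_force: 4.1
```

>>> move_arm(
  series=[0, 0, 0, 0.3, 0, 0, 0, 0, 0, 0, 0.7, 0, 0, 0, 0, 0, 0, 0.7, 0, 0, 0],
)

```text
time_s: 13.2
position: [0.5624, 0.0812, 0.206]
orientation: [3.14, -0.0, 1.38]
wrist_force: [-3.7, -0.2, 9.3]
finger_gap: -0.0001
gripper_force: 4.8
```

>>> move_arm(
  series=[0, 0, 0, 0.3, 0, 0, 0, 0, 0, 0, 0.7, 0, 0, 0, 0, 0, 0, 0.7, 0, 0, 0],
)

```text
time_s: 13.58
position: [0.5624, 0.0812, 0.2052]
orientation: [3.14, -0.0, 1.38]
wrist_force: [-4.5, -0.3, 9.0]
finger_gap: 0.0001
gripper_force: 4.5
```

>>> move_arm(
  series=[0, 0, 0, 0.3, 0, 0, 0, 0, 0, 0, 0.7, 0, 0, 0, 0, 0, 0, 0.7, 0, 0, 0],
)

```text
time_s: 13.95
position: [0.5624, 0.0812, 0.2044]
orientation: [3.14, -0.0, 1.38]
wrist_force: [-2.7, -0.8, 8.3]
finger_gap: -0.0
gripper_force: 4.0
```

>>> move_arm(
  series=[0, 0, 0, 0.3, 0, 0, 0, 0, 0, 0, 0.7, 0, 0, 0, 0, 0, 0, 0.7, 0, 0, 0],
)

```text
time_s: 14.32
position: [0.5624, 0.0812, 0.2036]
orientation: [3.141, -0.0, 1.38]
wrist_force: [-2.8, -0.3, 7.2]
finger_gap: 0.0002
gripper_force: 3.6
```

>>> move_arm(
  series=[0, 0, 0, 0.3, 0, 0, 0, 0, 0, 0, 0.6, 0, 0, 0, 0, 0, 0, 0.6, 0, 0, 0],
)

```text
time_s: 14.7
position: [0.5624, 0.0812, 0.203]
orientation: [3.141, 0.0, 1.38]
wrist_force: [-2.6, -0.0, 8.5]
finger_gap: 0.0002
gripper_force: 3.8
```

>>> move_arm(
  series=[0, 0, 0, 0.3, 0, 0, 0, 0, 0, 0, 0.6, 0, 0, 0, 0, 0, 0, 0.6, 0, 0, 0],
)

```text
time_s: 15.08
position: [0.5624, 0.0811, 0.2022]
orientation: [3.141, -0.0, 1.38]
wrist_force: [-3.0, 0.4, 6.8]
finger_gap: 0.0001
gripper_force: 3.2
```

>>> move_arm(
  series=[0, 0, 0, 0.3, 0, 0, 0, 0, 0, 0, 0.6, 0, 0, 0, 0, 0, 0, 0.6, 0, 0, 0],
)

```text
time_s: 15.45
position: [0.5624, 0.0812, 0.2015]
orientation: [3.141, -0.0, 1.38]
wrist_force: [-2.4, -0.1, 5.0]
finger_gap: 0.0003
gripper_force: 2.7
```

>>> move_arm(
  series=[0, 0, 0, 0.3, 0, 0, 0, 0, 0, 0, 0.5, 0, 0, 0, 0, 0, 0, 0.5, 0, 0, 0],
)

```text
time_s: 15.82
position: [0.5624, 0.0811, 0.2005]
orientation: [3.141, -0.0, 1.38]
wrist_force: [-1.2, -0.5, 4.0]
finger_gap: 0.0001
gripper_force: 2.1
```

```bash
python3 -c "
from h import *
show(); drop(); plan([.5625,.081,.2],1.381)"
```

```text
15.82 [562.4  81.1 200.5] [179.98  -0.    79.07] F [-1.2 -0.5  4. ] gap 0.1 gf 2.1
drop mm 25.798567 0.8105564117431641
shift mm [-0.1  0.2  0.4] turn deg [ 0.02 -0.   -0.06]
```

>>> move_arm(
  series=[0, 0, 0, 0.3, 0, 0, 0, 0, 0, 0, 0.5, 0, 0, 0, 0, 0, 0, 0.5, 0, 0, 0],
)

```text
time_s: 16.25
position: [0.5623, 0.0811, 0.1996]
orientation: [-3.142, -0.0, 1.38]
wrist_force: [-2.6, -0.9, 3.2]
finger_gap: -0.0001
gripper_force: 1.8
```

>>> move_arm(
  series=[0, 0, 0, 0.3, 0, 0, 0, 0, 0, 0, 0.5, 0, 0, 0, 0, 0, 0, 0.5, 0, 0, 0],
)

```text
time_s: 16.62
position: [0.5624, 0.0812, 0.1994]
orientation: [3.141, -0.0, 1.38]
wrist_force: [-2.1, 0.4, 5.2]
finger_gap: -0.0003
gripper_force: 2.7
```

>>> move_arm(
  series=[0, 0, 0, 0.2, 0, 0, 0, 0, 0, 0, 0.4, 0, 0, 0, 0, 0, 0, 0.4, 0, 0, 0],
)

```text
time_s: 17.0
position: [0.5624, 0.0812, 0.1992]
orientation: [3.141, -0.0, 1.38]
wrist_force: [-3.0, -0.6, 5.9]
finger_gap: -0.0
gripper_force: 3.3
```

>>> move_arm(
  series=[0, 0, 0, 0.2, 0, 0, 0, 0, 0, 0, 0.4, 0, 0, 0, 0, 0, 0, 0.4, 0, 0, 0],
)

```text
time_s: 17.38
position: [0.5624, 0.0812, 0.1989]
orientation: [3.141, -0.0, 1.38]
wrist_force: [-2.9, 0.9, 7.9]
finger_gap: 0.0001
gripper_force: 3.6
```

>>> move_arm(
  series=[0, 0, 0, 0.2, 0, 0, 0, 0, 0, 0, 0.4, 0, 0, 0, 0, 0, 0, 0.4, 0, 0, 0],
)

```text
time_s: 17.75
position: [0.5624, 0.0811, 0.1985]
orientation: [3.141, 0.0, 1.38]
wrist_force: [-3.1, -0.3, 6.8]
finger_gap: 0.0002
gripper_force: 3.6
```

```bash
python3 -c "
from h import *
show(); drop()
w=env.snapshot('wrist'); t=env.snapshot('top')
c=np.hstack([cv2.resize(w[200:380,220:420],(400,360),interpolation=3),cv2.resize(t[185:275,270:370],(400,360),interpolation=3)])
cv2.imwrite('pics/w5.png',c[:,:,::-1])"
```

```text
17.75 [562.4  81.1 198.5] [179.97   0.    79.07] F [-3.1 -0.3  6.8] gap 0.2 gf 3.6
drop mm 27.963247 0.8025354743003845
```

View pics/w5.png

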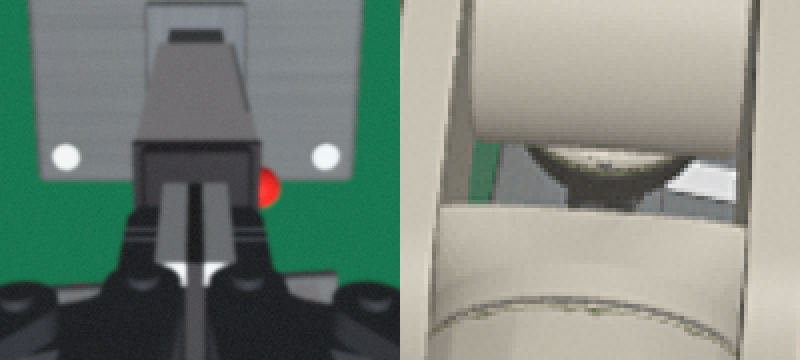

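The red nose stands out beside the tube at crop pixel (268,188), so it has popped into the hole. I'm now pressing gently against the stop.

>>> move_arm(
  series=[0, 0, 0, 0.2, 0, 0, 0, 0, 0, 0, 0.4, 0, 0, 0, 0, 0, 0, 0.4, 0, 0, 0],
)

```text
time_s: 18.27
position: [0.5624, 0.0812, 0.1981]
orientation: [3.141, -0.0, 1.38]
wrist_force: [-3.0, -1.2, 6.8]
finger_gap: -0.0001
gripper_force: 3.6
```

>>> move_arm(
  series=[0, 0, 0, 0.2, 0, 0, 0, 0, 0, 0, 0.4, 0, 0, 0, 0, 0, 0, 0.4, 0, 0, 0],
)

```text
time_s: 18.65
position: [0.5624, 0.0812, 0.1978]
orientation: [3.141, -0.0, 1.38]
wrist_force: [-2.6, -0.0, 8.2]
finger_gap: 0.0001
gripper_force: 4.1
```

>>> move_arm(
  series=[0, 0, 0, 0.2, 0, 0, 0, 0, 0, 0, 0.4, 0, 0, 0, 0, 0, 0, 0.4, 0, 0, 0],
)

```text
time_s: 19.02
position: [0.5624, 0.0812, 0.1976]
orientation: [3.141, -0.0, 1.38]
wrist_force: [-3.6, -0.5, 9.1]
finger_gap: 0.0
gripper_force: 4.8
```

>>> move_arm(
  series=[0, 0, 0, 0.2, 0, 0, 0, 0, 0, 0, 0.4, 0, 0, 0, 0, 0, 0, 0.4, 0, 0, 0],
)

```text
time_s: 19.4
position: [0.5624, 0.0812, 0.1974]
orientation: [3.141, -0.0, 1.38]
wrist_force: [-4.1, -0.1, 11.7]
finger_gap: 0.0005
gripper_force: 5.6
```

>>> move_arm(
  series=[0, 0, 0, 0.2, 0, 0, 0, 0, 0, 0, 0.4, 0, 0, 0, 0, 0, 0, 0.4, 0, 0, 0],
)

```text
time_s: 19.77
position: [0.5624, 0.0812, 0.1973]
orientation: [3.14, -0.0, 1.38]
wrist_force: [-4.8, 0.5, 12.9]
finger_gap: -0.0001
gripper_force: 6.4
```

>>> move_arm(
  series=[0, 0, 0, 0.2, 0, 0, 0, 0, 0, 0, 0.4, 0, 0, 0, 0, 0, 0, 0.4, 0, 0, 0],
)

```text
time_s: 20.15
position: [0.5624, 0.0812, 0.1971]
orientation: [3.14, -0.0, 1.38]
wrist_force: [-6.9, -0.9, 14.9]
finger_gap: -0.0002
gripper_force: 7.2
```

>>> move_arm(
  series=[0, 0, 0, 0.2, 0, 0, 0, 0, 0, 0, 0.4, 0, 0, 0, 0, 0, 0, 0.4, 0, 0, 0, 0, 0, 0, 0.4, 0, 0, 0],
)

```text
time_s: 20.65
position: [0.5624, 0.0812, 0.197]
orientation: [3.14, -0.0, 1.38]
wrist_force: [-6.0, 0.1, 15.9]
finger_gap: -0.0002
gripper_force: 8.1
```

>>> move_arm(
  series=[0, 0, 0, 0.2, 0, 0, 0, 0, 0, 0, 0.3, 0, 0, 0, 0, 0, 0, 0.3, 0, 0, 0, 0, 0, 0, 0.3, 0, 0, 0],
)

```text
time_s: 21.15
position: [0.5624, 0.0811, 0.1969]
orientation: [3.14, 0.0, 1.38]
wrist_force: [-7.4, -0.1, 17.3]
finger_gap: -0.0001
gripper_force: 8.7
```

The push reads 17.3 N and is held with no further travel. I'm letting go by rising straight up.

>>> move_arm(
  series=[0, 0, 0, -1, 0, 0, 0, 0, 0, 0, -4, 0, 0, 0, 0, 0, 0, -15, 0, 0, 0, 0, 0, 0, -40, 0, 0, 0, 0, 0, 0, -80, 0, 0, 0, 0, 0, 0, -100, 0, 0, 0, 0, 0, 0, -100, 0, 0, 0, 0, 0, 0, -100, 0, 0, 0],
)

```text
time_s: 22.15
position: [0.5621, 0.0812, 0.2938]
orientation: [-3.14, 0.0, 1.38]
wrist_force: [0.0, 0.2, -0.2]
finger_gap: -0.0001
gripper_force: 0.0
```

```bash
python3 -c "
from h import *
show(); drop()
w=env.snapshot('wrist')
cv2.imwrite('pics/w6.png',w[:,:,::-1])"
```

```text
22.15 [562.1  81.2 293.8] [-1.799e+02  1.000e-02  7.907e+01] F [ 0.   0.2 -0.2] gap -0.1 gf 0.0
drop mm 29.260584 0.7916637063026428
```

View pics/w6.png

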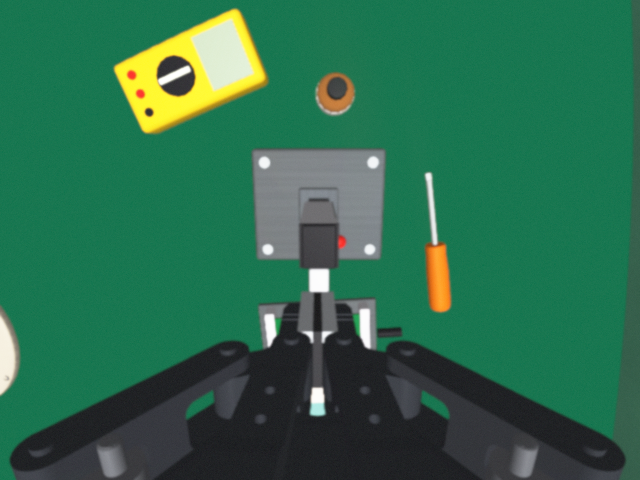

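The nose stands out at (341,241), the neighbouring things haven't moved, and the arm is clear of everything. I'm handing in.

```bash
python3 -c "
from plant import env
print(env.hand_in())"
```

```text
the job is handed in; nothing more can be done
None
```

The lamp tube is down about 29 mm with the red button fully out in the next hole; it held a 17 N push on the cap, the arm has let go, and I handed the job in at about 22 s (no verdict was returned).

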